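# Deal the culture dishes round the incubator trays

### The arm

A 6-joint arm with a two-finger parallel gripper is mounted at the origin on the work surface. World frame = base frame: x ahead of the robot, y to its left, z up, the work surface at z = 0. Lengths are in m, angles in degrees, forces in N, time in s.
With the tool pointing down it reaches from about 0.35 to 0.8 m from the base axis. Payload 7.3 kg.
Tool frame: the origin (TCP) lies between the finger pads; the fingertips stand 25 mm ahead of it and the grasp point (between the pads) lies 6 mm ahead of it; z points along the fingers, y is the line along which they close (so a half turn about z gives the same grasp; the last joint's range is limited). The gripper opens to 85 mm and grips with 20 to 120 N. Pads are 22 mm wide; open, the fingers measure 114 mm over their backs; the gripper's body (76 mm by 85 mm) begins 54 mm behind the grasp point. The pads swing forward as they close: fully open they stand 13 mm farther back than shut.
Start: joints at [57.697, 19.595, 87.324, -0, 73.075, -8.365], TCP at [0.213, 0.48, 0.256] pointing down, gripper open.
Joint ranges: [-145.02, 145.02], [-44.19, 115.74], [2.07, 154.8], [-57.11, 237.11], [16.16, 152.29], [-177.93, 177.93]. Speed limits (degrees/s): [147.25, 147.25, 180, 180, 180, 180].

### API

Orientations are given as a 3x3 rotation matrix whose columns are the frame's x, y, z axes.
In Python, from bench import * gives the robot as it stands.
- The arm moves only by the shell command python3 -m pendant 'ROWS'. ROWS is JSON, a list of rows, each an object of numbers: "tx", "ty", "tz": the shift along the tool's x, y, z in m; "ax", "ay", "az": the turn, a rotation vector about the tool's x, y, z in rad; "hand": the finger opening in m, from 0 to 0.0854. A call has 1 to 12 rows; each row is the pose to reach, as a shift and turn from the pose commanded when the call began, along the tool's axes at that moment; what a row does not reach only later rows make up. A row lasts 1/12 s, in which the tool goes at most 41.7 mm and 7.16 degrees, less where a joint would pass 70% of its speed; a pose out of reach is approached as far as the arm can. A call with a gripper value outside its range is refused whole. The fingers move at their own pace and stop on an object; the grip force is fixed at half the most. Time passes only in rows, so rows that repeat a pose let the fingers close. It gives the time, the measured TCP pose, the force, the opening and the grip force at its end, in the units of the state.
- get_obs(): the state, without advancing time (a new reading comes with each control period).
- capture(name): name is "scene" or "side" or "wrist"; returns the picture (480x640x3 uint8, red, green, blue); there is no depth.
- get_calibration(name): a dict with "vfov" (degrees; the focal length in pixels is half the picture's height over the tangent of half this angle, whatever the lens; pixels are square), "cx", "cy" (the principal point, pixels), "origin" and "attitude" of the camera in the world. Camera axes: x right, y up, looking along -z (the intrinsics and any distortion apply to the point x, -y, -z); pixel columns grow to the right and rows downward; lengths in m; the calibration is good to about 2 mm. A picture is of the moment at which its call begins: read the wrist's pose just before it. get_calibration takes no time and is no camera call; for the wrist camera it gives the pose at the moment of the call.
- job_done(): hands the job in; it is judged then, once.
The state is a dict: "time": time; "qpos": joint angles; "joint_vel": joint speeds; "joint_efforts": joint torques, N m; "tcp_pos": TCP position; "eef_rot": TCP orientation; "wrist_force": force on the tool from outside, world axes, zero at the start; "wrist_torque": the same for the moment, N m; "width": finger opening in m; "grasp_force": force on a finger pad.
Only numpy, scipy, OpenCV 4.12 (cv2) and the standard library are available. Lean on these libraries where they do the work, as an engineer would, in place of code of your own. Each camera call takes 0.05 s, during which the arm holds its last target. There are 200 camera calls.

### The job

The culture dishes are being dealt out to the three incubator trays, one to a tray in turn, and the deal has stopped short with one tray still empty. Carry on with the four dishes that lie on the bench, beginning with the empty tray, so that no tray gets its second dish before every tray has its first, until each tray holds two, side by side, flat on its floor and fully inside. Slide the dishes flat along the bench and in over the open front without lifting them, and leave the timer, the comb, the tube rack and the tape roll where they are.

Things in the scene. Friction and masses are not known exactly. Their poses are not given: they have to be found in the camera images.
- dish1_center (a point): culture dish, a closed round dish of 90 mm diameter and 15 mm height, about 40 g, cream coloured under a clear lid, sliding easily, lying on the bench at the start. The point is its centre, half-way up (7.5 mm above its underside)
- dish2_center (a point): culture dish, a closed round dish of 90 mm diameter and 15 mm height, about 40 g, cream coloured under a clear lid, sliding easily, lying on the bench at the start. The point is its centre, half-way up (7.5 mm above its underside)
- dish3_center (a point): culture dish, a closed round dish of 90 mm diameter and 15 mm height, about 40 g, cream coloured under a clear lid, sliding easily, lying on the bench at the start. The point is its centre, half-way up (7.5 mm above its underside)
- dish4_center (a point): culture dish, a closed round dish of 90 mm diameter and 15 mm height, about 40 g, cream coloured under a clear lid, sliding easily, lying on the bench at the start. The point is its centre, half-way up (7.5 mm above its underside)
- dish5_center (a point): culture dish, a closed round dish of 90 mm diameter and 15 mm height, about 40 g, cream coloured under a clear lid, sliding easily, lying in one half of one of the trays at the start. The point is its centre, half-way up (7.5 mm above its underside)
- dish6_center (a point): culture dish, a closed round dish of 90 mm diameter and 15 mm height, about 40 g, cream coloured under a clear lid, sliding easily, lying in one half of one of the trays at the start. The point is its centre, half-way up (7.5 mm above its underside)
- tray_a: fixed shallow steel tray, one of three alike, open front roughly towards the robot. Inside 120 mm deep (x) by 210 mm wide (y); floor 2 mm thick; rims 22 mm high, 3 mm thick on the sides and back; at the front a 15 mm bevelled lip slopes from bench to floor. Origin: mid-floor, at bench height; +x points inwards: floor's front edge x = -60 mm, back rim +60, side rims y = +-105; two dishes fit at y = +-52
- tray_b: fixed shallow steel tray, one of three alike, open front roughly towards the robot. Inside 120 mm deep (x) by 210 mm wide (y); floor 2 mm thick; rims 22 mm high, 3 mm thick on the sides and back; at the front a 15 mm bevelled lip slopes from bench to floor. Origin: mid-floor, at bench height; +x points inwards: floor's front edge x = -60 mm, back rim +60, side rims y = +-105; two dishes fit at y = +-52
- tray_c: fixed shallow steel tray, one of three alike, open front roughly towards the robot. Inside 120 mm deep (x) by 210 mm wide (y); floor 2 mm thick; rims 22 mm high, 3 mm thick on the sides and back; at the front a 15 mm bevelled lip slopes from bench to floor. Origin: mid-floor, at bench height; +x points inwards: floor's front edge x = -60 mm, back rim +60, side rims y = +-105; two dishes fit at y = +-52
- timer: white bench timer, 52 x 62 x 18 mm, lying near the robot; origin under its centre. Leave it alone
- comb: flat purple gel comb with eight teeth, 33 x 84 x 9 mm, lying on the bench towards the robot; origin where the teeth meet the bar. Leave it alone
- tube_rack: blue microtube rack with tubes, 85 x 125 x 33 mm, at the right-hand side (-y); origin under its centre. Leave it alone
- tape_roll: roll of white labelling tape, 96 mm diameter, 38 mm hole radius, 19 mm high, lying flat at the left-hand side (+y); origin under its centre. Leave it alone
Not all that is in view belongs to the job. What is shaped like the part that bears dish3_center but red is not meant. What is shaped like the part that bears dish4_center but orange is not meant.

How it is judged (in metres and radians):
On the way:
1. every tray has its first dish, fully inside (((x of dish1_center in the frame of tray_a between -0.02 and 0.025 m and y of dish1_center in the frame of tray_a between -0.068 and 0.068 m and z of dish1_center in the frame of tray_a below 0.015 m) or (x of dish2_center in the frame of tray_a between -0.02 and 0.025 m and y of dish2_center in the frame of tray_a between -0.068 and 0.068 m and z of dish2_center in the frame of tray_a below 0.015 m) or (x of dish3_center in the frame of tray_a between -0.02 and 0.025 m and y of dish3_center in the frame of tray_a between -0.068 and 0.068 m and z of dish3_center in the frame of tray_a below 0.015 m) or (x of dish4_center in the frame of tray_a between -0.02 and 0.025 m and y of dish4_center in the frame of tray_a between -0.068 and 0.068 m and z of dish4_center in the frame of tray_a below 0.015 m) or (x of dish5_center in the frame of tray_a between -0.02 and 0.025 m and y of dish5_center in the frame of tray_a between -0.068 and 0.068 m and z of dish5_center in the frame of tray_a below 0.015 m) or (x of dish6_center in the frame of tray_a between -0.02 and 0.025 m and y of dish6_center in the frame of tray_a between -0.068 and 0.068 m and z of dish6_center in the frame of tray_a below 0.015 m)) and ((x of dish1_center in the frame of tray_b between -0.02 and 0.025 m and y of dish1_center in the frame of tray_b between -0.068 and 0.068 m and z of dish1_center in the frame of tray_b below 0.015 m) or (x of dish2_center in the frame of tray_b between -0.02 and 0.025 m and y of dish2_center in the frame of tray_b between -0.068 and 0.068 m and z of dish2_center in the frame of tray_b below 0.015 m) or (x of dish3_center in the frame of tray_b between -0.02 and 0.025 m and y of dish3_center in the frame of tray_b between -0.068 and 0.068 m and z of dish3_center in the frame of tray_b below 0.015 m) or (x of dish4_center in the frame of tray_b between -0.02 and 0.025 m and y of dish4_center in the frame of tray_b between -0.068 and 0.068 m and z of dish4_center in the frame of tray_b below 0.015 m) or (x of dish5_center in the frame of tray_b between -0.02 and 0.025 m and y of dish5_center in the frame of tray_b between -0.068 and 0.068 m and z of dish5_center in the frame of tray_b below 0.015 m) or (x of dish6_center in the frame of tray_b between -0.02 and 0.025 m and y of dish6_center in the frame of tray_b between -0.068 and 0.068 m and z of dish6_center in the frame of tray_b below 0.015 m)) and ((x of dish1_center in the frame of tray_c between -0.02 and 0.025 m and y of dish1_center in the frame of tray_c between -0.068 and 0.068 m and z of dish1_center in the frame of tray_c below 0.015 m) or (x of dish2_center in the frame of tray_c between -0.02 and 0.025 m and y of dish2_center in the frame of tray_c between -0.068 and 0.068 m and z of dish2_center in the frame of tray_c below 0.015 m) or (x of dish3_center in the frame of tray_c between -0.02 and 0.025 m and y of dish3_center in the frame of tray_c between -0.068 and 0.068 m and z of dish3_center in the frame of tray_c below 0.015 m) or (x of dish4_center in the frame of tray_c between -0.02 and 0.025 m and y of dish4_center in the frame of tray_c between -0.068 and 0.068 m and z of dish4_center in the frame of tray_c below 0.015 m) or (x of dish5_center in the frame of tray_c between -0.02 and 0.025 m and y of dish5_center in the frame of tray_c between -0.068 and 0.068 m and z of dish5_center in the frame of tray_c below 0.015 m) or (x of dish6_center in the frame of tray_c between -0.02 and 0.025 m and y of dish6_center in the frame of tray_c between -0.068 and 0.068 m and z of dish6_center in the frame of tray_c below 0.015 m))), for 0.2 s.
At the end, for the whole second after the job is handed in: All six dishes lie in the trays, which means two in each, flat on the floor and fully inside: no dish sticks out over the front edge of the floor by more than 5 mm (((x of dish1_center in the frame of tray_a between -0.02 and 0.025 m and y of dish1_center in the frame of tray_a between -0.068 and 0.068 m and z of dish1_center in the frame of tray_a below 0.015 m) or (x of dish1_center in the frame of tray_b between -0.02 and 0.025 m and y of dish1_center in the frame of tray_b between -0.068 and 0.068 m and z of dish1_center in the frame of tray_b below 0.015 m) or (x of dish1_center in the frame of tray_c between -0.02 and 0.025 m and y of dish1_center in the frame of tray_c between -0.068 and 0.068 m and z of dish1_center in the frame of tray_c below 0.015 m)) and ((x of dish2_center in the frame of tray_a between -0.02 and 0.025 m and y of dish2_center in the frame of tray_a between -0.068 and 0.068 m and z of dish2_center in the frame of tray_a below 0.015 m) or (x of dish2_center in the frame of tray_b between -0.02 and 0.025 m and y of dish2_center in the frame of tray_b between -0.068 and 0.068 m and z of dish2_center in the frame of tray_b below 0.015 m) or (x of dish2_center in the frame of tray_c between -0.02 and 0.025 m and y of dish2_center in the frame of tray_c between -0.068 and 0.068 m and z of dish2_center in the frame of tray_c below 0.015 m)) and ((x of dish3_center in the frame of tray_a between -0.02 and 0.025 m and y of dish3_center in the frame of tray_a between -0.068 and 0.068 m and z of dish3_center in the frame of tray_a below 0.015 m) or (x of dish3_center in the frame of tray_b between -0.02 and 0.025 m and y of dish3_center in the frame of tray_b between -0.068 and 0.068 m and z of dish3_center in the frame of tray_b below 0.015 m) or (x of dish3_center in the frame of tray_c between -0.02 and 0.025 m and y of dish3_center in the frame of tray_c between -0.068 and 0.068 m and z of dish3_center in the frame of tray_c below 0.015 m)) and ((x of dish4_center in the frame of tray_a between -0.02 and 0.025 m and y of dish4_center in the frame of tray_a between -0.068 and 0.068 m and z of dish4_center in the frame of tray_a below 0.015 m) or (x of dish4_center in the frame of tray_b between -0.02 and 0.025 m and y of dish4_center in the frame of tray_b between -0.068 and 0.068 m and z of dish4_center in the frame of tray_b below 0.015 m) or (x of dish4_center in the frame of tray_c between -0.02 and 0.025 m and y of dish4_center in the frame of tray_c between -0.068 and 0.068 m and z of dish4_center in the frame of tray_c below 0.015 m)) and ((x of dish5_center in the frame of tray_a between -0.02 and 0.025 m and y of dish5_center in the frame of tray_a between -0.068 and 0.068 m and z of dish5_center in the frame of tray_a below 0.015 m) or (x of dish5_center in the frame of tray_b between -0.02 and 0.025 m and y of dish5_center in the frame of tray_b between -0.068 and 0.068 m and z of dish5_center in the frame of tray_b below 0.015 m) or (x of dish5_center in the frame of tray_c between -0.02 and 0.025 m and y of dish5_center in the frame of tray_c between -0.068 and 0.068 m and z of dish5_center in the frame of tray_c below 0.015 m)) and ((x of dish6_center in the frame of tray_a between -0.02 and 0.025 m and y of dish6_center in the frame of tray_a between -0.068 and 0.068 m and z of dish6_center in the frame of tray_a below 0.015 m) or (x of dish6_center in the frame of tray_b between -0.02 and 0.025 m and y of dish6_center in the frame of tray_b between -0.068 and 0.068 m and z of dish6_center in the frame of tray_b below 0.015 m) or (x of dish6_center in the frame of tray_c between -0.02 and 0.025 m and y of dish6_center in the frame of tray_c between -0.068 and 0.068 m and z of dish6_center in the frame of tray_c below 0.015 m))); the robot touches nothing.
It fails at once if a tray that already had a dish is given its second while another is still empty (not ((x of dish1_center in the frame of tray_c between -0.02 and 0.025 m and y of dish1_center in the frame of tray_c between -0.068 and 0.068 m and z of dish1_center in the frame of tray_c below 0.015 m) or (x of dish2_center in the frame of tray_c between -0.02 and 0.025 m and y of dish2_center in the frame of tray_c between -0.068 and 0.068 m and z of dish2_center in the frame of tray_c below 0.015 m) or (x of dish3_center in the frame of tray_c between -0.02 and 0.025 m and y of dish3_center in the frame of tray_c between -0.068 and 0.068 m and z of dish3_center in the frame of tray_c below 0.015 m) or (x of dish4_center in the frame of tray_c between -0.02 and 0.025 m and y of dish4_center in the frame of tray_c between -0.068 and 0.068 m and z of dish4_center in the frame of tray_c below 0.015 m) or (x of dish5_center in the frame of tray_c between -0.02 and 0.025 m and y of dish5_center in the frame of tray_c between -0.068 and 0.068 m and z of dish5_center in the frame of tray_c below 0.015 m) or (x of dish6_center in the frame of tray_c between -0.02 and 0.025 m and y of dish6_center in the frame of tray_c between -0.068 and 0.068 m and z of dish6_center in the frame of tray_c below 0.015 m)) and ((x of dish1_center in the frame of tray_a between -0.02 and 0.025 m and y of dish1_center in the frame of tray_a between -0.068 and 0.068 m and z of dish1_center in the frame of tray_a below 0.015 m) or (x of dish1_center in the frame of tray_b between -0.02 and 0.025 m and y of dish1_center in the frame of tray_b between -0.068 and 0.068 m and z of dish1_center in the frame of tray_b below 0.015 m) or (x of dish2_center in the frame of tray_a between -0.02 and 0.025 m and y of dish2_center in the frame of tray_a between -0.068 and 0.068 m and z of dish2_center in the frame of tray_a below 0.015 m) or (x of dish2_center in the frame of tray_b between -0.02 and 0.025 m and y of dish2_center in the frame of tray_b between -0.068 and 0.068 m and z of dish2_center in the frame of tray_b below 0.015 m) or (x of dish3_center in the frame of tray_a between -0.02 and 0.025 m and y of dish3_center in the frame of tray_a between -0.068 and 0.068 m and z of dish3_center in the frame of tray_a below 0.015 m) or (x of dish3_center in the frame of tray_b between -0.02 and 0.025 m and y of dish3_center in the frame of tray_b between -0.068 and 0.068 m and z of dish3_center in the frame of tray_b below 0.015 m) or (x of dish4_center in the frame of tray_a between -0.02 and 0.025 m and y of dish4_center in the frame of tray_a between -0.068 and 0.068 m and z of dish4_center in the frame of tray_a below 0.015 m) or (x of dish4_center in the frame of tray_b between -0.02 and 0.025 m and y of dish4_center in the frame of tray_b between -0.068 and 0.068 m and z of dish4_center in the frame of tray_b below 0.015 m))).
It fails at once if a dish is lifted more than 20 mm or tipped by more than 20 degrees (height (world z) of any of dish1_center, dish2_center, dish3_center, dish4_center, dish5_center, dish6_center above 0.0295 m or angle between any of dish1_center, dish2_center, dish3_center, dish4_center, dish5_center, dish6_center's own z axis and vertical above 0.35 rad).
It fails at once if the timer, comb, tube rack or tape roll is moved by more than 25 mm (distance of any of timer, comb, tube_rack, tape_roll from where it was at the start of the episode above 0.025 m).
It also fails if it takes over 72 s, if anything falls off the work surface, if the arm or the gripper's body presses on something with over 40 N, if the wrist force passes 120 N, or if a joint passes its speed limit or range.

## Working session

There is one attempt and no reset: what is moved stays moved. The work goes in short steps, Python scripts to look and compute and a shell command to move; the robot and the scene stay as the last step left them, time stands still between calls to the robot, and variables do not carry over. Pictures are saved under pics/ and viewed, at most 10 in all, crops included, and the job is handed in when it is done.

```bash
mkdir -p pics; python3 - <<'E'
from bench import *
import cv2
for n in ["scene","side"]:
    cv2.imwrite(f"pics/{n}0.png",capture(n)[:,:,::-1]); print(n,get_calibration(n))
o=get_obs();print(o['tcp_pos'],o['eef_rot'],o['time'],o['width'])
E
```

```text
scene {'vfov': 53.246448667028005, 'cx': 321.16097210456945, 'cy': 238.9761887271756, 'origin': array([0.86520531, 0.51199338, 1.10833707]), 'attitude': array([[-0.76938683, -0.54853098,  0.32734946],
       [ 0.63866221, -0.65058586,  0.41091193],
       [-0.012429  ,  0.52521596,  0.8508782 ]])}
side {'vfov': 46.35985303834039, 'cx': 311.36383750819243, 'cy': 245.21240711550425, 'origin': array([-0.0451475 , -0.93894175,  1.28928408]), 'attitude': array([[ 0.88008525,  0.36496872, -0.30372322],
       [-0.4747392 ,  0.66488875, -0.57666771],
       [-0.00852352,  0.65170606,  0.75842374]])}
[0.21281965 0.47956594 0.25567666] [[-9.13972112e-01  4.05776239e-01 -7.89285182e-04]
 [ 4.05776944e-01  9.13971325e-01 -1.22010746e-03]
 [ 2.26293407e-04 -1.43541792e-03 -9.99998944e-01]] 0.1 0.0854627990432201
```

View pics/scene0.png

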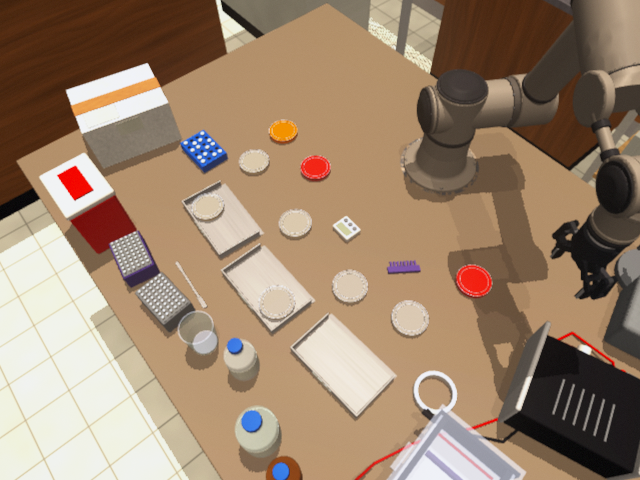

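View pics/side0.png

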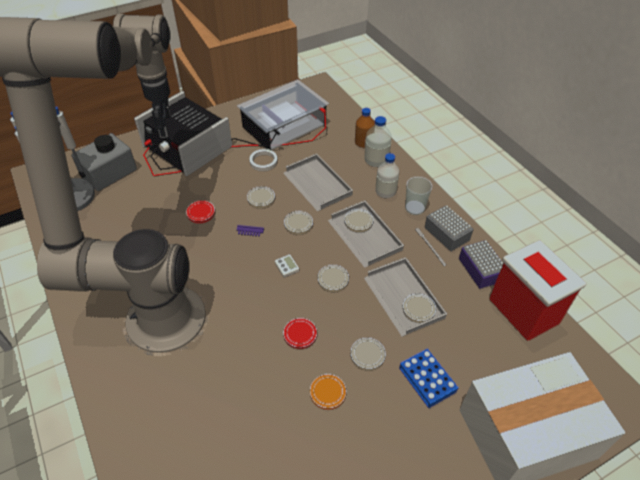

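Scene picture, candidate dishes: cream at (254,161), (295,223), (350,286) and (410,318) are wanted. Red at (315,167) and (474,281) and orange at (283,131) are decoys. Cream at (208,206) and (277,302) are already in trays, and the empty tray is at (343,364). One close crop to check this.

```bash
cat > h.py <<'E'
from bench import *
import cv2, numpy as np
def px2w(n,uv,z,cal=None):
    c=cal or get_calibration(n); f=240/np.tan(np.radians(c['vfov']/2)); uv=np.atleast_2d(uv).astype(float)
    d=np.c_[(uv[:,0]-c['cx'])/f,-(uv[:,1]-c['cy'])/f,-np.ones(len(uv))]@np.array(c['attitude']).T
    o=np.array(c['origin']); return (o+d*((z-o[2])/d[:,2])[:,None])[:,:2]
def w2px(n,P,cal=None):
    c=cal or get_calibration(n); f=240/np.tan(np.radians(c['vfov']/2))
    q=(np.atleast_2d(P)-c['origin'])@np.array(c['attitude']); return np.c_[c['cx']-f*q[:,0]/q[:,2],c['cy']+f*q[:,1]/q[:,2]]
E
python3 - <<'E'
from h import *
im=cv2.imread("pics/scene0.png")[130:420,180:440]
cv2.imwrite("pics/crop.png",cv2.resize(im,None,fx=2,fy=2,interpolation=cv2.INTER_CUBIC))
S=[(254,161),(295,223),(350,286),(410,318),(208,206),(277,302)]
T=[(368,353),(333,278),(298,222),(261,197),(419,307),(359,220)]
print(np.c_[px2w("scene",S,.012),px2w("side",T,.012)].round(3))
print(px2w("scene",[(404,267),(346,229),(204,150),(435,393)],.01).round(3),px2w("side",[(250,230),(287,265),(428,376),(263,158)],.01).round(3))
E
```

```text
[[ 0.422 -0.359  0.42  -0.36 ]
 [ 0.465 -0.104  0.462 -0.106]
 [ 0.477  0.137  0.475  0.136]
 [ 0.422  0.296  0.421  0.293]
 [ 0.618 -0.307  0.619 -0.306]
 [ 0.645  0.054  0.646  0.052]]
[[ 0.333  0.186]
 [ 0.37   0.001]
 [ 0.512 -0.495]
 [ 0.507  0.459]] [[ 0.331  0.179]
 [ 0.369  0.001]
 [ 0.518 -0.486]
 [ 0.51   0.467]]
```

View pics/crop.png

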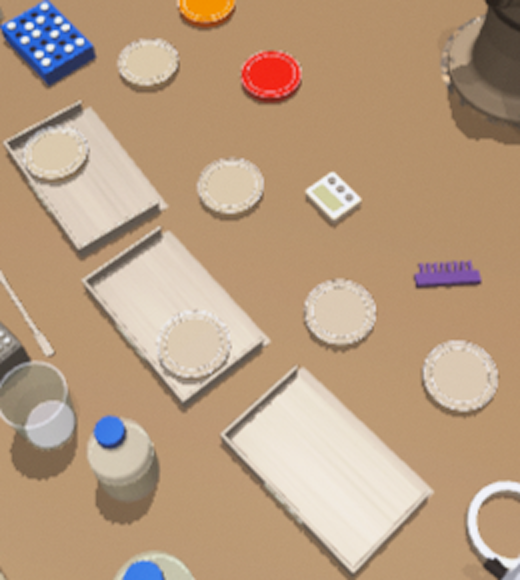

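The crop confirms four cream dishes on the bench and that the third tray, with crop corners (222,435), (300,370), (432,492) and (355,570), is empty. Next I fit the tray frames.

```bash
python3 - <<'E'
from h import *
from scipy.optimize import least_squares
C=dict(A=[(5,145),(82,103),(166,206),(82,250)],B=[(84,282),(160,230),(269,341),(184,403)],C=[(222,435),(300,370),(432,492),(355,570)])
# order: back-right, front-right, front-left, back-left ; outer rim tops
M=np.array([(.063,-.108),(-.06,-.108),(-.06,.108),(.063,.108)])
D=np.array([(.421,-.36),(.4635,-.105),(.476,.1365),(.4215,.2945),(.6185,-.3065),(.6455,.053)])
for k,v in C.items():
    W=px2w("scene",np.array(v)/2+[180,130],.022)
    def f(p): R=np.array([[np.cos(p[2]),-np.sin(p[2])],[np.sin(p[2]),np.cos(p[2])]]); return M@R.T+p[:2]
    r=least_squares(lambda p:(f(p)-W).ravel(),[.6,0,0]); p=r.x
    R=np.array([[np.cos(p[2]),-np.sin(p[2])],[np.sin(p[2]),np.cos(p[2])]])
    print(k,p[:2].round(4),np.degrees(p[2]).round(2),"resid mm",(r.fun*1000).round(1))
    for y in(.052,-.052): print("  half",y,(R@[0,y]+p[:2]).round(3), "entry -0.14",(R@[-.14,y]+p[:2]).round(3))
    print("  dishes in frame",((D-p[:2])@R).round(3).tolist())
E
```

```text
A [ 0.6102 -0.2444] -3.5 resid mm [-1.9  0.5 -0.2  0.9  1.9 -4.8  0.2  3.4]
  half 0.052 [ 0.613 -0.192] entry -0.14 [ 0.474 -0.184]
  half -0.052 [ 0.607 -0.296] entry -0.14 [ 0.467 -0.288]
  dishes in frame [[-0.182, -0.127], [-0.155, 0.13], [-0.157, 0.372], [-0.221, 0.526], [0.012, -0.061], [0.017, 0.299]]
B [0.6394 0.0051] 0.89 resid mm [ 0.3  0.5 -2.2 -1.1  3.7 -2.1 -1.9  2.7]
  half 0.052 [0.639 0.057] entry -0.14 [0.499 0.055]
  half -0.052 [ 0.64  -0.047] entry -0.14 [ 0.5   -0.049]
  dishes in frame [[-0.224, -0.362], [-0.178, -0.107], [-0.161, 0.134], [-0.213, 0.293], [-0.026, -0.311], [0.007, 0.048]]
C [0.6199 0.275 ] 4.39 resid mm [-1.   0.5 -1.  -5.4  1.4  1.3  0.6  3.6]
  half 0.052 [0.616 0.327] entry -0.14 [0.476 0.316]
  half -0.052 [0.624 0.223] entry -0.14 [0.484 0.212]
  dishes in frame [[-0.247, -0.618], [-0.185, -0.367], [-0.154, -0.127], [-0.196, 0.035], [-0.046, -0.58], [0.008, -0.223]]
```

```bash
cat >> h.py <<'E'
def plan(*tg):
    """rows for targets (x,y,z,push heading deg) from the present pose"""
    o=get_obs(); R=np.array(o['eef_rot']); p=np.array(o['tcp_pos']); h=np.degrees(np.arctan2(-R[1,0],-R[0,0]))
    print("t",round(o['time'],2),"tcp",p.round(4),"heading",h.round(1),"w",round(o['width'],3),"F",np.round(o['wrist_force'],1))
    for x,y,z,th in tg:
        d=R.T@(np.array([x,y,z])-p); a=-np.radians((th-h+180)%360-180)
        print((x,y,z,th),"-> tx %.3f ty %.3f tz %.3f az %.3f"%(*d,a))
E
python3 - <<'E'
from h import *
print(px2w("scene",[(315,167),(283,131),(474,281),(346,229)],.012).round(3))
plan((.36,.284,.06,9.5))
print(get_calibration("wrist"))
E
```

```text
[[ 0.297 -0.222]
 [ 0.281 -0.4  ]
 [ 0.227  0.33 ]
 [ 0.371  0.002]]
t 0.1 tcp [0.2128 0.4796 0.2557] heading -23.9 w 0.085 F [ 0.2 -0.3  0. ]
(0.36, 0.284, 0.06, 9.5) -> tx -0.214 ty -0.119 tz 0.196 az -0.584
{'vfov': 70.52975990855303, 'cx': 318.0408798792508, 'cy': 236.07170894568392, 'origin': array([0.14541459, 0.50840346, 0.37391758]), 'attitude': array([[ 0.40531315, -0.87638318, -0.26014184],
       [ 0.91417578,  0.38794059,  0.11740846],
       [-0.00197522, -0.28540256,  0.95840569]])}
```

```bash
python3 -m pendant '[{"tx":-0.1,"ty":-0.06,"tz":0.05,"az":-0.3,"hand":0.06},{"tx":-0.214,"ty":-0.119,"tz":0.1,"az":-0.584,"hand":0.06},{"tx":-0.214,"ty":-0.119,"tz":0.1,"az":-0.584,"hand":0.06},{"tx":-0.214,"ty":-0.119,"tz":0.1,"az":-0.584,"hand":0.06},{"tx":-0.214,"ty":-0.119,"tz":0.1,"az":-0.584,"hand":0.06},{"tx":-0.214,"ty":-0.119,"tz":0.16,"az":-0.584,"hand":0.06},{"tx":-0.214,"ty":-0.119,"tz":0.196,"az":-0.584,"hand":0.06},{"tx":-0.214,"ty":-0.119,"tz":0.196,"az":-0.584,"hand":0.06},{"tx":-0.214,"ty":-0.119,"tz":0.196,"az":-0.584,"hand":0.06},{"tx":-0.214,"ty":-0.119,"tz":0.196,"az":-0.584,"hand":0.06}]'
python3 - <<'E'
from h import *
plan((.36,.284,.03,9.5))
cv2.imwrite("pics/w1.png",capture("wrist")[:,:,::-1])
E
```

```text
t 0.1 tcp [0.2128 0.4796 0.2557] heading -23.9 w 0.085 F [ 0.2 -0.3  0. ]
(0.36, 0.284, 0.03, 9.5) -> tx -0.214 ty -0.119 tz 0.226 az -0.584$[0]: bad value
```

View pics/w1.png

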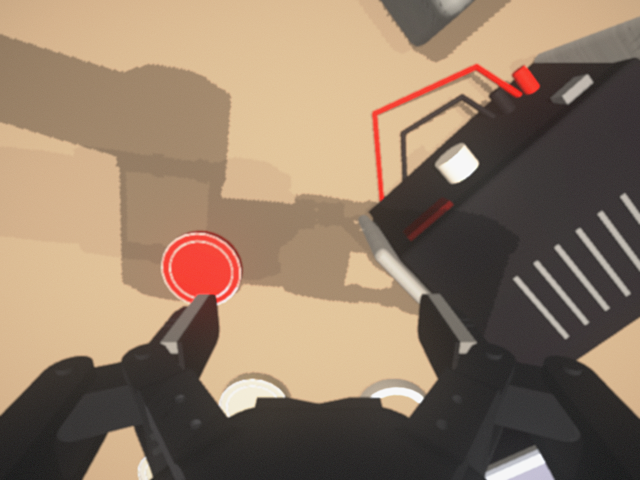

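The wrist view still shows the start pose, with a red decoy at (202,268). The call was refused, so I retry with all keys.

```bash
python3 -m pendant '[{"tx":-0.03,"ty":-0.02,"tz":0.02,"ax":0,"ay":0,"az":-0.1,"hand":0.06}]'; python3 -m pendant --help | head -20
```

```text
time: 0.23
tcp_pos: [0.2316, 0.4537, 0.2388]
eef_rot: [[-0.951, 0.31, 0.003], [0.31, 0.951, 0.008], [-0.001, 0.008, -1.0]]
wrist_force: [0.3, 0.1, 0.0]
width: 0.0755
grasp_force: 0.0invalid input: not JSON, or not a number
```

```bash
python3 - <<'E'
from h import *
plan((.36,.284,.06,9.5))
E
```

```text
t 0.23 tcp [0.2316 0.4537 0.2388] heading -18.1 w 0.075 F [0.3 0.1 0. ]
(0.36, 0.284, 0.06, 9.5) -> tx -0.175 ty -0.123 tz 0.178 az -0.481
```

```bash
python3 -m pendant '[{"tx":-0.04,"ty":-0.03,"tz":0,"ax":0,"ay":0,"az":-0.12,"hand":0.06},{"tx":-0.08,"ty":-0.06,"tz":0.02,"ax":0,"ay":0,"az":-0.24,"hand":0.06},{"tx":-0.12,"ty":-0.09,"tz":0.05,"ax":0,"ay":0,"az":-0.36,"hand":0.06},{"tx":-0.15,"ty":-0.12,"tz":0.08,"ax":0,"ay":0,"az":-0.481,"hand":0.06},{"tx":-0.176,"ty":-0.12,"tz":0.11,"ax":0,"ay":0,"az":-0.481,"hand":0.06},{"tx":-0.176,"ty":-0.12,"tz":0.14,"ax":0,"ay":0,"az":-0.481,"hand":0.06},{"tx":-0.176,"ty":-0.12,"tz":0.175,"ax":0,"ay":0,"az":-0.481,"hand":0.06},{"tx":-0.176,"ty":-0.12,"tz":0.175,"ax":0,"ay":0,"az":-0.481,"hand":0.06},{"tx":-0.176,"ty":-0.12,"tz":0.175,"ax":0,"ay":0,"az":-0.481,"hand":0.06}]'
python3 - <<'E'
from h import *
plan((.36,.284,.03,9.5))
a=capture("scene")[200:340,350:530];b=capture("side")[120:260,130:310]
cv2.imwrite("pics/c2.png",cv2.resize(np.vstack([a,b])[:,:,::-1],None,fx=2.1,fy=2.1,interpolation=cv2.INTER_CUBIC))
E
```

```text
time: 0.98
tcp_pos: [0.3602, 0.2778, 0.057]
eef_rot: [[-0.987, -0.16, -0.008], [-0.16, 0.987, -0.004], [0.009, -0.003, -1.0]]
wrist_force: [0.1, -0.5, 0.6]
width: 0.0601
grasp_force: 0.0
t 0.98 tcp [0.3602 0.2778 0.057 ] heading 9.2 w 0.06 F [ 0.1 -0.5  0.6]
(0.36, 0.284, 0.03, 9.5) -> tx -0.001 ty 0.006 tz 0.027 az -0.005
```

View pics/c2.png

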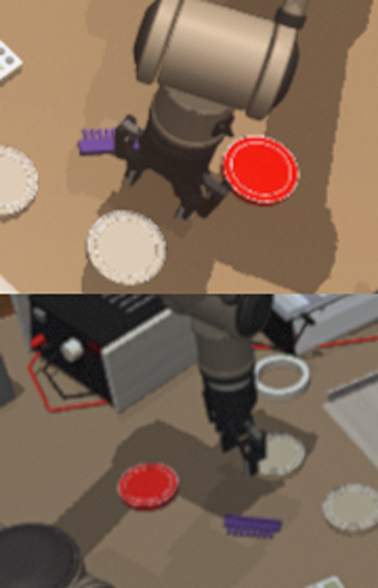

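The gripper hovers behind dish 4, the cream dish at about (410,318), clear of the comb. Next I probe the bench height.

```bash
python3 -m pendant '[{"tx":0,"ty":0.006,"tz":0.012,"ax":0,"ay":0,"az":0,"hand":0.06},{"tx":0,"ty":0.006,"tz":0.022,"ax":0,"ay":0,"az":0,"hand":0.06},{"tx":0,"ty":0.006,"tz":0.022,"ax":0,"ay":0,"az":0,"hand":0.06}]'
python3 -m pendant '[{"tx":0,"ty":0,"tz":0.003,"ax":0,"ay":0,"az":0,"hand":0.06},{"tx":0,"ty":0,"tz":0.005,"ax":0,"ay":0,"az":0,"hand":0.06},{"tx":0,"ty":0,"tz":0.005,"ax":0,"ay":0,"az":0,"hand":0.06}]'
python3 -m pendant '[{"tx":0,"ty":0,"tz":0.002,"ax":0,"ay":0,"az":0,"hand":0.06},{"tx":0,"ty":0,"tz":0.004,"ax":0,"ay":0,"az":0,"hand":0.06},{"tx":0,"ty":0,"tz":0.004,"ax":0,"ay":0,"az":0,"hand":0.06}]'
```

```text
time: 1.33
tcp_pos: [0.3609, 0.2874, 0.0402]
eef_rot: [[-0.986, -0.164, 0.001], [-0.164, 0.986, 0.001], [-0.001, 0.001, -1.0]]
wrist_force: [0.6, -0.7, -0.2]
width: 0.0602
grasp_force: 0.0
time: 1.58
tcp_pos: [0.3613, 0.2868, 0.0351]
eef_rot: [[-0.987, -0.163, 0.001], [-0.163, 0.987, 0.001], [-0.002, 0.001, -1.0]]
wrist_force: [-0.2, 0.5, -0.4]
width: 0.0603
grasp_force: 0.0
time: 1.83
tcp_pos: [0.361, 0.2863, 0.0302]
eef_rot: [[-0.987, -0.162, -0.0], [-0.162, 0.987, 0.0], [0.0, 0.0, -1.0]]
wrist_force: [-0.1, 0.5, 0.5]
width: 0.0594
grasp_force: 0.0
```

```bash
for i in 1; do python3 -m pendant '[{"tx":0,"ty":0,"tz":0.002,"ax":0,"ay":0,"az":0,"hand":0.06},{"tx":0,"ty":0,"tz":0.004,"ax":0,"ay":0,"az":0,"hand":0.06},{"tx":0,"ty":0,"tz":0.004,"ax":0,"ay":0,"az":0,"hand":0.06}]'; done
python3 - <<'E'
from h import *
a=capture("side")
cv2.imwrite("pics/c3.png",cv2.resize(a[170:230,220:300,::-1],None,fx=8,fy=8,interpolation=cv2.INTER_CUBIC))
E
```

```text
time: 2.08
tcp_pos: [0.3609, 0.2862, 0.0259]
eef_rot: [[-0.987, -0.162, -0.001], [-0.162, 0.987, -0.0], [0.001, -0.0, -1.0]]
wrist_force: [0.5, -0.2, 0.2]
width: 0.0597
grasp_force: 0.0
```

View pics/c3.png

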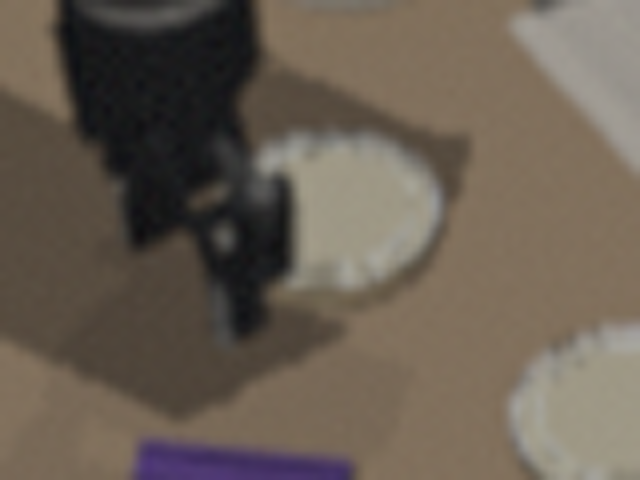

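The near fingertip is at about (249,212) in the side view, still above its shadow. I keep probing by force.

```bash
python3 -c "
from h import *
for z in (0,.005,.01,.015): print(z,w2px('side',[(.361-.011+.006,.248,z),(.361+.011+.006,.252,z)],).round(1).tolist())"
python3 -m pendant '[{"tx":0,"ty":0,"tz":0.002,"ax":0,"ay":0,"az":0,"hand":0.06},{"tx":0,"ty":0,"tz":0.004,"ax":0,"ay":0,"az":0,"hand":0.06},{"tx":0,"ty":0,"tz":0.004,"ax":0,"ay":0,"az":0,"hand":0.06}]'
python3 -m pendant '[{"tx":0,"ty":0,"tz":0.002,"ax":0,"ay":0,"az":0,"hand":0.06},{"tx":0,"ty":0,"tz":0.003,"ax":0,"ay":0,"az":0,"hand":0.06},{"tx":0,"ty":0,"tz":0.003,"ax":0,"ay":0,"az":0,"hand":0.06}]'
```

```text
0 [[248.7, 215.3], [254.5, 212.1]]
0.005 [[248.6, 214.2], [254.3, 211.0]]
0.01 [[248.4, 213.1], [254.2, 209.9]]
0.015 [[248.3, 212.0], [254.1, 208.8]]
time: 2.38
tcp_pos: [0.3609, 0.2863, 0.0219]
eef_rot: [[-0.987, -0.162, -0.0], [-0.162, 0.987, -0.0], [0.001, -0.0, -1.0]]
wrist_force: [-1.5, 1.1, -0.4]
width: 0.0601
grasp_force: 0.0
time: 2.63
tcp_pos: [0.3611, 0.2864, 0.0199]
eef_rot: [[-0.987, -0.163, 0.0], [-0.163, 0.987, 0.0], [-0.0, 0.0, -1.0]]
wrist_force: [-0.7, -2.0, 9.6]
width: 0.0597
grasp_force: 4.7
```

Contact comes at TCP z = 0.020, so the tips stand 20 mm ahead at this opening. I push with the TCP at z = 0.026.

```bash
python3 -m pendant '[{"tx":0,"ty":0,"tz":-0.007,"ax":0,"ay":0,"az":0,"hand":0.06},{"tx":-0.008,"ty":0,"tz":-0.007,"ax":0,"ay":0,"az":0,"hand":0.06},{"tx":-0.016,"ty":0,"tz":-0.007,"ax":0,"ay":0,"az":0,"hand":0.06},{"tx":-0.026,"ty":0,"tz":-0.007,"ax":0,"ay":0,"az":0,"hand":0.06},{"tx":-0.036,"ty":0,"tz":-0.007,"ax":0,"ay":0,"az":0,"hand":0.06},{"tx":-0.046,"ty":0,"tz":-0.007,"ax":0,"ay":0,"az":0,"hand":0.06},{"tx":-0.056,"ty":0,"tz":-0.007,"ax":0,"ay":0,"az":0,"hand":0.06},{"tx":-0.066,"ty":0,"tz":-0.007,"ax":0,"ay":0,"az":0,"hand":0.06},{"tx":-0.076,"ty":0,"tz":-0.007,"ax":0,"ay":0,"az":0,"hand":0.06},{"tx":-0.086,"ty":0,"tz":-0.007,"ax":0,"ay":0,"az":0,"hand":0.06},{"tx":-0.096,"ty":0,"tz":-0.007,"ax":0,"ay":0,"az":0,"hand":0.06},{"tx":-0.104,"ty":0,"tz":-0.007,"ax":0,"ay":0,"az":0,"hand":0.06}]'
python3 - <<'E'
from h import *
plan((.572,.320,.026,9.3))
E
```

```text
time: 3.63
tcp_pos: [0.4651, 0.3033, 0.0261]
eef_rot: [[-0.987, -0.162, 0.0], [-0.162, 0.987, 0.0], [-0.0, 0.0, -1.0]]
wrist_force: [-0.4, -0.5, 1.5]
width: 0.0601
grasp_force: 0.5
t 3.63 tcp [0.4651 0.3033 0.0261] heading 9.3 w 0.06 F [-0.4 -0.5  1.5]
(0.572, 0.32, 0.026, 9.3) -> tx -0.108 ty -0.001 tz 0.000 az 0.000
```

```bash
python3 -m pendant '[{"tx":-0.01,"ty":0,"tz":0,"ax":0,"ay":0,"az":0,"hand":0.06},{"tx":-0.02,"ty":0,"tz":0,"ax":0,"ay":0,"az":0,"hand":0.06},{"tx":-0.031,"ty":0,"tz":0,"ax":0,"ay":0,"az":0,"hand":0.06},{"tx":-0.042,"ty":0,"tz":0,"ax":0,"ay":0,"az":0,"hand":0.06},{"tx":-0.053,"ty":0,"tz":0,"ax":0,"ay":0,"az":0,"hand":0.06},{"tx":-0.064,"ty":0,"tz":0,"ax":0,"ay":0,"az":0,"hand":0.06},{"tx":-0.075,"ty":0,"tz":0,"ax":0,"ay":0,"az":0,"hand":0.06},{"tx":-0.085,"ty":0,"tz":0,"ax":0,"ay":0,"az":0,"hand":0.06},{"tx":-0.094,"ty":0,"tz":0,"ax":0,"ay":0,"az":0,"hand":0.06},{"tx":-0.1,"ty":0,"tz":0,"ax":0,"ay":0,"az":0,"hand":0.06},{"tx":-0.105,"ty":0,"tz":0,"ax":0,"ay":0,"az":0,"hand":0.06},{"tx":-0.108,"ty":0,"tz":0,"ax":0,"ay":0,"az":0,"hand":0.06}]'
python3 - <<'E'
from h import *
plan()
a=capture("scene")[290:430,270:450];b=capture("side")[130:270,240:420]
cv2.imwrite("pics/c4.png",cv2.resize(np.hstack([a,b])[:,:,::-1],None,fx=2.2,fy=2.2,interpolation=cv2.INTER_CUBIC))
E
```

```text
time: 4.63
tcp_pos: [0.5708, 0.3208, 0.026]
eef_rot: [[-0.987, -0.162, -0.0], [-0.162, 0.987, 0.0], [0.0, 0.0, -1.0]]
wrist_force: [-0.2, 0.1, -1.0]
width: 0.0601
grasp_force: 0.2
t 4.63 tcp [0.5708 0.3208 0.026 ] heading 9.3 w 0.06 F [-0.2  0.1 -1. ]
```

View pics/c4.png

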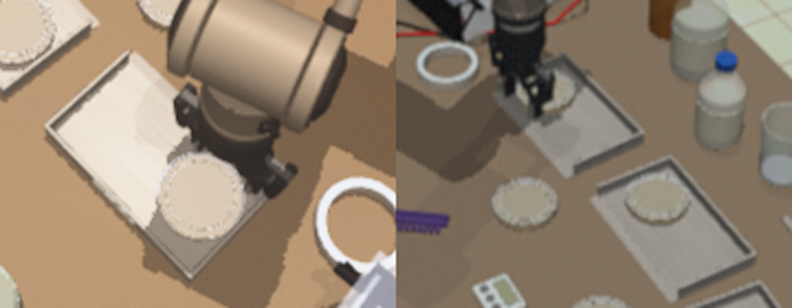

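```bash
cat >> h.py <<'E'
TR=dict(A=(.6102,-.2444,-3.5),B=(.6394,.0051,.89),C=(.6199,.275,4.39))
def rot(t): t=np.radians(t); return np.array([[np.cos(t),-np.sin(t)],[np.sin(t),np.cos(t)]])
def infr(k,p): return ((np.array(p)-TR[k][:2])@rot(TR[k][2])).round(4)
def wld(k,q): return (rot(TR[k][2])@np.array(q)+TR[k][:2]).round(4)
E
python3 - <<'E'
from h import *
print(infr("C",px2w("scene",[(361.4,378.6)],.015)))
print(get_obs()['qpos'])
plan((.476,.076,.09,90),(.476,.076,.026,90))
E
```

```text
[[-0.0029  0.0552]]
[ 2.26411085e+01  4.64460223e+01  7.88048546e+01  3.46083949e-03
  5.47430936e+01 -7.67019154e+01]
t 4.73 tcp [0.5705 0.3208 0.0261] heading 9.3 w 0.06 F [-0.2  0.1 -0.1]
(0.476, 0.076, 0.09, 90) -> tx 0.133 ty -0.226 tz -0.064 az -1.408
(0.476, 0.076, 0.026, 90) -> tx 0.133 ty -0.226 tz 0.000 az -1.408
```

Dish 4 sits at C-frame (-0.003, 0.055), inside, so the empty tray is served. Next is dish 3, at heading 80° to stay within the joint 6 range.

```bash
python3 -m pendant '[{"tx":0.02,"ty":0,"tz":0,"ax":0,"ay":0,"az":0,"hand":0.06},{"tx":0.05,"ty":0,"tz":-0.03,"ax":0,"ay":0,"az":-0.12,"hand":0.06},{"tx":0.08,"ty":0,"tz":-0.06,"ax":0,"ay":0,"az":-0.24,"hand":0.06},{"tx":0.1,"ty":-0.03,"tz":-0.064,"ax":0,"ay":0,"az":-0.36,"hand":0.06},{"tx":0.12,"ty":-0.06,"tz":-0.064,"ax":0,"ay":0,"az":-0.48,"hand":0.06},{"tx":0.13,"ty":-0.1,"tz":-0.064,"ax":0,"ay":0,"az":-0.6,"hand":0.06},{"tx":0.14,"ty":-0.14,"tz":-0.064,"ax":0,"ay":0,"az":-0.72,"hand":0.06},{"tx":0.144,"ty":-0.18,"tz":-0.064,"ax":0,"ay":0,"az":-0.84,"hand":0.06},{"tx":0.144,"ty":-0.21,"tz":-0.064,"ax":0,"ay":0,"az":-0.96,"hand":0.06},{"tx":0.144,"ty":-0.225,"tz":-0.064,"ax":0,"ay":0,"az":-1.08,"hand":0.06},{"tx":0.144,"ty":-0.225,"tz":-0.064,"ax":0,"ay":0,"az":-1.2,"hand":0.06},{"tx":0.144,"ty":-0.225,"tz":-0.064,"ax":0,"ay":0,"az":-1.234,"hand":0.06}]'
python3 -m pendant '[{"tx":0,"ty":0,"tz":0,"ax":0,"ay":0,"az":0,"hand":0.06},{"tx":0,"ty":0,"tz":0,"ax":0,"ay":0,"az":0,"hand":0.06}]'
python3 - <<'E'
from h import *
plan((.465,.0755,.026,80),(.466,.170,.026,80))
E
```

```text
time: 5.73
tcp_pos: [0.4646, 0.074, 0.0906]
eef_rot: [[-0.169, -0.986, 0.0], [-0.986, 0.169, 0.0], [-0.0, -0.0, -1.0]]
wrist_force: [-0.2, 0.8, -0.1]
width: 0.0602
grasp_force: 0.0
time: 5.9
tcp_pos: [0.4645, 0.0754, 0.0904]
eef_rot: [[-0.175, -0.985, 0.0], [-0.985, 0.175, 0.0], [-0.0, -0.0, -1.0]]
wrist_force: [-1.0, -0.9, 0.1]
width: 0.0599
grasp_force: 0.0
t 5.9 tcp [0.4645 0.0754 0.0904] heading 79.9 w 0.06 F [-1.  -0.9  0.1]
(0.465, 0.0755, 0.026, 80) -> tx -0.000 ty -0.001 tz 0.064 az -0.001
(0.466, 0.17, 0.026, 80) -> tx -0.093 ty 0.015 tz 0.064 az -0.001
```

```bash
python3 -m pendant '[{"tx":0,"ty":0,"tz":0.03,"ax":0,"ay":0,"az":0,"hand":0.06},{"tx":0,"ty":0,"tz":0.055,"ax":0,"ay":0,"az":0,"hand":0.06},{"tx":0,"ty":0,"tz":0.064,"ax":0,"ay":0,"az":0,"hand":0.06},{"tx":-0.01,"ty":0.002,"tz":0.064,"ax":0,"ay":0,"az":0,"hand":0.06},{"tx":-0.022,"ty":0.004,"tz":0.064,"ax":0,"ay":0,"az":0,"hand":0.06},{"tx":-0.034,"ty":0.006,"tz":0.064,"ax":0,"ay":0,"az":0,"hand":0.06},{"tx":-0.046,"ty":0.008,"tz":0.064,"ax":0,"ay":0,"az":0,"hand":0.06},{"tx":-0.058,"ty":0.01,"tz":0.064,"ax":0,"ay":0,"az":0,"hand":0.06},{"tx":-0.07,"ty":0.012,"tz":0.064,"ax":0,"ay":0,"az":0,"hand":0.06},{"tx":-0.08,"ty":0.013,"tz":0.064,"ax":0,"ay":0,"az":0,"hand":0.06},{"tx":-0.087,"ty":0.014,"tz":0.064,"ax":0,"ay":0,"az":0,"hand":0.06},{"tx":-0.093,"ty":0.015,"tz":0.064,"ax":0,"ay":0,"az":0,"hand":0.06}]'
python3 - <<'E'
from h import *
w=wld("C",(0,-.052)); print(w)
plan((.40,.21,.09,3.6),(.41,.21,.026,3.6))
E
```

```text
time: 6.9
tcp_pos: [0.4663, 0.1707, 0.0271]
eef_rot: [[-0.172, -0.985, 0.001], [-0.985, 0.172, 0.0], [-0.0, -0.001, -1.0]]
wrist_force: [-0.3, -0.3, 0.8]
width: 0.06
grasp_force: 0.5
[0.6239 0.2232]
t 6.9 tcp [0.4663 0.1707 0.0271] heading 80.1 w 0.06 F [-0.3 -0.3  0.8]
(0.4, 0.21, 0.09, 3.6) -> tx -0.027 ty 0.072 tz -0.063 az 1.335
(0.41, 0.21, 0.026, 3.6) -> tx -0.029 ty 0.062 tz 0.001 az 1.335
```

```bash
python3 -m pendant '[{"tx":0.02,"ty":0,"tz":0,"ax":0,"ay":0,"az":0,"hand":0.06},{"tx":0.02,"ty":0,"tz":-0.035,"ax":0,"ay":0,"az":0.12,"hand":0.06},{"tx":0.02,"ty":0.01,"tz":-0.063,"ax":0,"ay":0,"az":0.24,"hand":0.06},{"tx":0,"ty":0.03,"tz":-0.063,"ax":0,"ay":0,"az":0.36,"hand":0.06},{"tx":-0.02,"ty":0.05,"tz":-0.063,"ax":0,"ay":0,"az":0.48,"hand":0.06},{"tx":-0.029,"ty":0.062,"tz":-0.063,"ax":0,"ay":0,"az":0.6,"hand":0.06},{"tx":-0.029,"ty":0.062,"tz":-0.063,"ax":0,"ay":0,"az":0.72,"hand":0.06},{"tx":-0.029,"ty":0.062,"tz":-0.063,"ax":0,"ay":0,"az":0.84,"hand":0.06},{"tx":-0.029,"ty":0.062,"tz":-0.063,"ax":0,"ay":0,"az":0.96,"hand":0.06},{"tx":-0.029,"ty":0.062,"tz":-0.063,"ax":0,"ay":0,"az":1.08,"hand":0.06},{"tx":-0.029,"ty":0.062,"tz":-0.063,"ax":0,"ay":0,"az":1.2,"hand":0.06},{"tx":-0.029,"ty":0.062,"tz":-0.063,"ax":0,"ay":0,"az":1.335,"hand":0.06}]'
python3 -m pendant '[{"tx":0,"ty":0,"tz":0,"ax":0,"ay":0,"az":0,"hand":0.06},{"tx":0,"ty":0,"tz":0,"ax":0,"ay":0,"az":0,"hand":0.06}]'
python3 - <<'E'
from h import *
plan((.41,.21,.026,3.6))
a=capture("scene")[190:400,250:450];b=capture("side")[130:340,220:420]
cv2.imwrite("pics/c5.png",cv2.resize(np.hstack([a,b])[:,:,::-1],None,fx=2,fy=2,interpolation=cv2.INTER_CUBIC))
E
```

```text
time: 7.9
tcp_pos: [0.4099, 0.209, 0.0896]
eef_rot: [[-0.998, -0.066, 0.0], [-0.066, 0.998, 0.0], [-0.0, 0.0, -1.0]]
wrist_force: [0.1, -0.1, -0.8]
width: 0.06
grasp_force: 0.0
time: 8.07
tcp_pos: [0.41, 0.2089, 0.0895]
eef_rot: [[-0.997, -0.076, 0.0], [-0.076, 0.997, 0.0], [-0.0, 0.0, -1.0]]
wrist_force: [-0.3, 0.6, 1.0]
width: 0.0598
grasp_force: 0.0
t 8.07 tcp [0.41   0.2089 0.0895] heading 4.3 w 0.06 F [-0.3  0.6  1. ]
(0.41, 0.21, 0.026, 3.6) -> tx -0.000 ty 0.001 tz 0.064 az 0.013
```

View pics/c5.png

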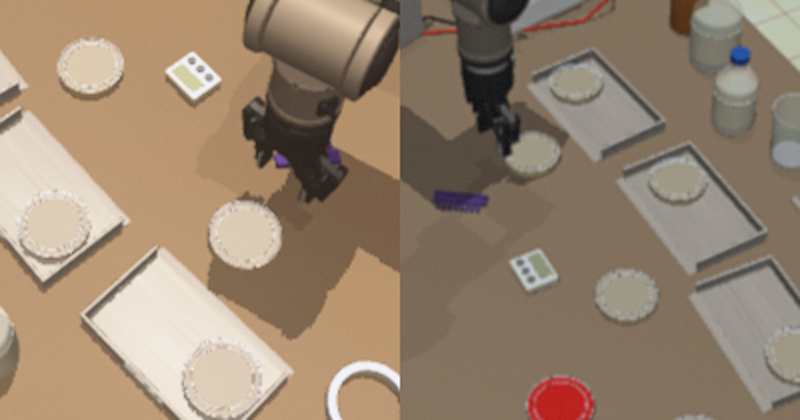

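Dish 3 is now at scene pixel (372.5,307), and dish 4 is at about (361,379) in tray C.

```bash
python3 - <<'E'
from h import *
p=px2w("scene",[(372.5,307)],.012)[0]; print(p,infr("C",p))
g=wld("C",(0.0,-.05)); th=np.degrees(np.arctan2(*(g-p)[::-1])); u=np.array([np.cos(np.radians(th)),np.sin(np.radians(th))]); print(g,th,p-.062*u,g-.0445*u)
plan((*(p-.062*u),.026,th),(*(g-.0445*u),.026,th))
E
```

```text
[0.47258614 0.21627546] [-0.1514 -0.0473]
[0.6237 0.2251] 3.3420833463428874 [0.41069159 0.21266103] [0.57927568 0.22250577]
t 8.17 tcp [0.4099 0.2089 0.0894] heading 4.3 w 0.06 F [-0.4 -0.   0.5]
(np.float64(0.41069158726524596), np.float64(0.21266103219437424), 0.026, np.float64(3.3420833463428874)) -> tx -0.001 ty 0.004 tz 0.063 az 0.017
(np.float64(0.5792756826205929), np.float64(0.22250577075536704), 0.026, np.float64(3.3420833463428874)) -> tx -0.170 ty 0.001 tz 0.063 az 0.017
```

```bash
python3 -m pendant '[{"tx":0,"ty":0.004,"tz":0.03,"ax":0,"ay":0,"az":0,"hand":0.06},{"tx":0,"ty":0.004,"tz":0.055,"ax":0,"ay":0,"az":0,"hand":0.06},{"tx":0,"ty":0.004,"tz":0.063,"ax":0,"ay":0,"az":0,"hand":0.06},{"tx":-0.01,"ty":0.004,"tz":0.063,"ax":0,"ay":0,"az":0,"hand":0.06},{"tx":-0.02,"ty":0.004,"tz":0.063,"ax":0,"ay":0,"az":0,"hand":0.06},{"tx":-0.03,"ty":0.003,"tz":0.063,"ax":0,"ay":0,"az":0,"hand":0.06},{"tx":-0.04,"ty":0.003,"tz":0.063,"ax":0,"ay":0,"az":0,"hand":0.06},{"tx":-0.05,"ty":0.003,"tz":0.063,"ax":0,"ay":0,"az":0,"hand":0.06},{"tx":-0.06,"ty":0.003,"tz":0.063,"ax":0,"ay":0,"az":0,"hand":0.06},{"tx":-0.07,"ty":0.003,"tz":0.063,"ax":0,"ay":0,"az":0,"hand":0.06},{"tx":-0.08,"ty":0.002,"tz":0.063,"ax":0,"ay":0,"az":0,"hand":0.06},{"tx":-0.085,"ty":0.002,"tz":0.063,"ax":0,"ay":0,"az":0,"hand":0.06}]'
python3 -m pendant '[{"tx":-0.008,"ty":0,"tz":0,"ax":0,"ay":0,"az":0,"hand":0.06},{"tx":-0.016,"ty":0,"tz":0,"ax":0,"ay":0,"az":0,"hand":0.06},{"tx":-0.025,"ty":0,"tz":0,"ax":0,"ay":0,"az":0,"hand":0.06},{"tx":-0.034,"ty":0,"tz":0,"ax":0,"ay":0,"az":0,"hand":0.06},{"tx":-0.043,"ty":0,"tz":0,"ax":0,"ay":0,"az":0,"hand":0.06},{"tx":-0.052,"ty":0,"tz":0,"ax":0,"ay":0,"az":0,"hand":0.06},{"tx":-0.061,"ty":0,"tz":0,"ax":0,"ay":0,"az":0,"hand":0.06},{"tx":-0.068,"ty":0,"tz":0,"ax":0,"ay":0,"az":0,"hand":0.06},{"tx":-0.074,"ty":0,"tz":0,"ax":0,"ay":0,"az":0,"hand":0.06},{"tx":-0.079,"ty":0,"tz":0,"ax":0,"ay":0,"az":0,"hand":0.06},{"tx":-0.083,"ty":0,"tz":0,"ax":0,"ay":0,"az":0,"hand":0.06},{"tx":-0.085,"ty":0,"tz":0,"ax":0,"ay":0,"az":0,"hand":0.06}]'
python3 - <<'E'
from h import *
cv2.imwrite("pics/s6.png",capture("scene")[:,:,::-1])
print(wld("B",(-.15,-.05)))
plan((.46,-.165,.09,90),(.46,-.165,.09,80),(.46,-.165,.09,-90))
E
```

```text
time: 9.17
tcp_pos: [0.4962, 0.2169, 0.027]
eef_rot: [[-0.997, -0.073, 0.002], [-0.073, 0.997, 0.0], [-0.002, 0.0, -1.0]]
wrist_force: [-0.1, -0.4, 0.2]
width: 0.0598
grasp_force: 0.2
time: 10.17
tcp_pos: [0.5798, 0.2231, 0.0263]
eef_rot: [[-0.997, -0.072, 0.0], [-0.072, 0.997, 0.0], [-0.0, 0.0, -1.0]]
wrist_force: [0.1, -0.7, 0.6]
width: 0.0599
grasp_force: 0.3
[ 0.4902 -0.0472]
t 10.22 tcp [0.5799 0.2232 0.0263] heading 4.1 w 0.06 F [-0.1  0.3  0.2]
(0.46, -0.165, 0.09, 90) -> tx 0.148 ty -0.378 tz -0.064 az -1.499
(0.46, -0.165, 0.09, 80) -> tx 0.148 ty -0.378 tz -0.064 az -1.324
(0.46, -0.165, 0.09, -90) -> tx 0.148 ty -0.378 tz -0.064 az 1.643
```

```bash
python3 - <<'E'
from h import *
plan((.4236,-.1525,.09,50))
E
python3 -m pendant '[{"tx":0.02,"ty":0,"tz":0,"ax":0,"ay":0,"az":0,"hand":0.06},{"tx":0.05,"ty":0,"tz":-0.03,"ax":0,"ay":0,"az":0,"hand":0.06},{"tx":0.08,"ty":-0.01,"tz":-0.055,"ax":0,"ay":0,"az":-0.1,"hand":0.06},{"tx":0.1,"ty":-0.045,"tz":-0.064,"ax":0,"ay":0,"az":-0.2,"hand":0.06},{"tx":0.12,"ty":-0.08,"tz":-0.064,"ax":0,"ay":0,"az":-0.3,"hand":0.06},{"tx":0.14,"ty":-0.115,"tz":-0.064,"ax":0,"ay":0,"az":-0.4,"hand":0.06},{"tx":0.16,"ty":-0.15,"tz":-0.064,"ax":0,"ay":0,"az":-0.5,"hand":0.06},{"tx":0.17,"ty":-0.19,"tz":-0.064,"ax":0,"ay":0,"az":-0.6,"hand":0.06},{"tx":0.18,"ty":-0.23,"tz":-0.064,"ax":0,"ay":0,"az":-0.7,"hand":0.06},{"tx":0.183,"ty":-0.27,"tz":-0.064,"ax":0,"ay":0,"az":-0.801,"hand":0.06},{"tx":0.183,"ty":-0.31,"tz":-0.064,"ax":0,"ay":0,"az":-0.801,"hand":0.06},{"tx":0.183,"ty":-0.35,"tz":-0.064,"ax":0,"ay":0,"az":-0.801,"hand":0.06}]'
python3 - <<'E'
from h import *
plan((.4236,-.1525,.09,50))
E
```

```text
t 10.22 tcp [0.5799 0.2232 0.0263] heading 4.1 w 0.06 F [-0.1  0.3  0.2]
(0.4236, -0.1525, 0.09, 50) -> tx 0.183 ty -0.363 tz -0.064 az -0.801
time: 11.22
tcp_pos: [0.4208, -0.1328, 0.0906]
eef_rot: [[-0.641, -0.768, 0.0], [-0.768, 0.641, -0.0], [-0.0, -0.0, -1.0]]
wrist_force: [0.5, 0.3, 0.1]
width: 0.0597
grasp_force: 0.0
t 11.22 tcp [ 0.4208 -0.1328  0.0906] heading 50.1 w 0.06 F [0.5 0.3 0.1]
(0.4236, -0.1525, 0.09, 50) -> tx 0.013 ty -0.015 tz 0.001 az 0.002
```

```bash
python3 - <<'E'
from h import *
a=cv2.imread("pics/s6.png")
cv2.imwrite("pics/c6.png",cv2.resize(a[130:430,180:450],None,fx=2,fy=2,interpolation=cv2.INTER_CUBIC))
E
```

```text
(no output)
```

View pics/c6.png

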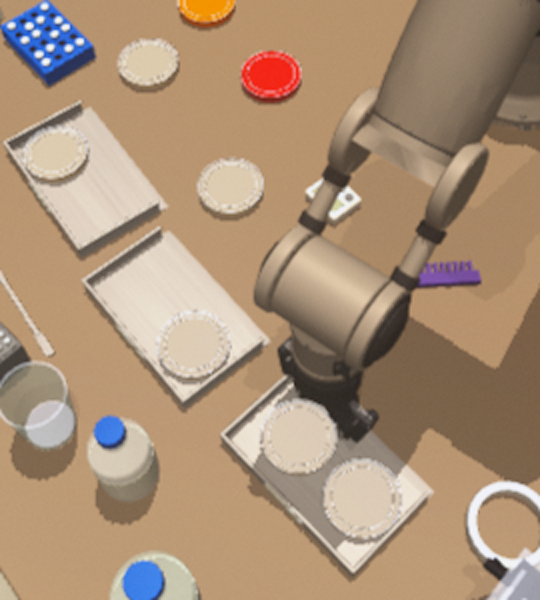

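Tray C holds two dishes, at crop pixels (299,436) and (363,498). Next is dish 2, first leg at heading 50°.

```bash
python3 -m pendant '[{"tx":0.013,"ty":-0.015,"tz":0,"ax":0,"ay":0,"az":0,"hand":0.06},{"tx":0.013,"ty":-0.015,"tz":0.03,"ax":0,"ay":0,"az":0,"hand":0.06},{"tx":0.013,"ty":-0.015,"tz":0.055,"ax":0,"ay":0,"az":0,"hand":0.06},{"tx":0.013,"ty":-0.015,"tz":0.064,"ax":0,"ay":0,"az":0,"hand":0.06},{"tx":0.003,"ty":-0.015,"tz":0.064,"ax":0,"ay":0,"az":0,"hand":0.06},{"tx":-0.008,"ty":-0.015,"tz":0.064,"ax":0,"ay":0,"az":0,"hand":0.06},{"tx":-0.02,"ty":-0.015,"tz":0.064,"ax":0,"ay":0,"az":0,"hand":0.06},{"tx":-0.032,"ty":-0.015,"tz":0.064,"ax":0,"ay":0,"az":0,"hand":0.06},{"tx":-0.044,"ty":-0.015,"tz":0.064,"ax":0,"ay":0,"az":0,"hand":0.06},{"tx":-0.056,"ty":-0.015,"tz":0.064,"ax":0,"ay":0,"az":0,"hand":0.06},{"tx":-0.067,"ty":-0.015,"tz":0.064,"ax":0,"ay":0,"az":0,"hand":0.06},{"tx":-0.076,"ty":-0.015,"tz":0.064,"ax":0,"ay":0,"az":0,"hand":0.06}]'
python3 - <<'E'
from h import *
plan((.445,-.05,.09,0))
E
```

```text
time: 12.22
tcp_pos: [0.4831, -0.0814, 0.0269]
eef_rot: [[-0.641, -0.767, 0.001], [-0.767, 0.641, -0.0], [-0.001, -0.001, -1.0]]
wrist_force: [-0.6, -0.4, 1.4]
width: 0.0603
grasp_force: 0.5
t 12.22 tcp [ 0.4831 -0.0814  0.0269] heading 50.1 w 0.06 F [-0.6 -0.4  1.4]
(0.445, -0.05, 0.09, 0) -> tx 0.000 ty 0.049 tz -0.063 az 0.874
```

```bash
cat >> h.py <<'E'
def dish(n,g,z0=0,R=.02):
    """fit the rim circle (bench dish) near guess g in a picture: centre of max contrast over the outline"""
    im=cv2.GaussianBlur(capture(n),(3,3),0).astype(np.float32)[:,:,2]; t=np.linspace(0,2*np.pi,120,endpoint=False); c=get_calibration(n)
    def s(x,y,r): 
        u=w2px(n,np.c_[x+r*np.cos(t),y+r*np.sin(t),np.full(120,z0+.012)],c).astype(np.float32); return cv2.remap(im,u[:,:1],u[:,1:],1)[:,0]
    best=max(((np.median(s(x,y,.040)-s(x,y,.051)),x,y) for x in np.arange(g[0]-R,g[0]+R,.001) for y in np.arange(g[1]-R,g[1]+R,.001)))
    return np.round(best,4)
E
python3 -m pendant '[{"tx":0.02,"ty":0,"tz":0,"ax":0,"ay":0,"az":0,"hand":0.06},{"tx":0.02,"ty":0,"tz":-0.035,"ax":0,"ay":0,"az":0.12,"hand":0.06},{"tx":0.02,"ty":0.01,"tz":-0.063,"ax":0,"ay":0,"az":0.24,"hand":0.06},{"tx":0.01,"ty":0.03,"tz":-0.063,"ax":0,"ay":0,"az":0.36,"hand":0.06},{"tx":0,"ty":0.049,"tz":-0.063,"ax":0,"ay":0,"az":0.48,"hand":0.06},{"tx":0,"ty":0.049,"tz":-0.063,"ax":0,"ay":0,"az":0.6,"hand":0.06},{"tx":0,"ty":0.049,"tz":-0.063,"ax":0,"ay":0,"az":0.72,"hand":0.06},{"tx":0,"ty":0.049,"tz":-0.063,"ax":0,"ay":0,"az":0.84,"hand":0.06},{"tx":0,"ty":0.049,"tz":-0.063,"ax":0,"ay":0,"az":0.874,"hand":0.06},{"tx":0,"ty":0.049,"tz":-0.063,"ax":0,"ay":0,"az":0.874,"hand":0.06},{"tx":0,"ty":0.049,"tz":-0.063,"ax":0,"ay":0,"az":0.874,"hand":0.06}]'
python3 - <<'E'
from h import *
print("check dish1",dish("scene",(.421,-.36)))
a=dish("scene",(.512,-.047));b=dish("side",(.512,-.047));print(a,b)
p=(a[1:]+b[1:])/2;print(infr("B",p))
g=wld("B",(0.0,-.052)); th=np.degrees(np.arctan2(*(g-p)[::-1])); u=np.array([np.cos(np.radians(th)),np.sin(np.radians(th))]); print(g,th)
plan((*(p-.062*u),.026,th),(*(g-.0445*u),.026,th))
E
```

```text
time: 13.13
tcp_pos: [0.4445, -0.0509, 0.0894]
eef_rot: [[-1.0, -0.001, 0.0], [-0.001, 1.0, 0.0], [-0.0, 0.0, -1.0]]
wrist_force: [0.4, -0.4, -0.2]
width: 0.0599
grasp_force: 0.0
check dish1 [66.5576  0.421  -0.363 ]
[ 8.25522e+01  5.12000e-01 -4.70000e-02] [ 4.49385e+01  5.10000e-01 -4.40000e-02]
[-0.1292 -0.0486]
[ 0.6402 -0.0469] -0.6208278021647975
t 13.28 tcp [ 0.4444 -0.0511  0.0893] heading 0.0 w 0.06 F [ 0.1  0.4 -0.5]
(np.float64(0.4490036396070262), np.float64(-0.04482821281307923), 0.026, np.float64(-0.6208278021647975)) -> tx -0.005 ty 0.006 tz 0.063 az 0.011
(np.float64(0.5957026122985913), np.float64(-0.04641783016422622), 0.026, np.float64(-0.6208278021647975)) -> tx -0.151 ty 0.005 tz 0.063 az 0.011
```

```bash
python3 -m pendant '[{"tx":0,"ty":0.005,"tz":0.03,"ax":0,"ay":0,"az":0,"hand":0.06},{"tx":0,"ty":0.005,"tz":0.055,"ax":0,"ay":0,"az":0,"hand":0.06},{"tx":0,"ty":0.005,"tz":0.063,"ax":0,"ay":0,"az":0,"hand":0.06},{"tx":-0.008,"ty":0.005,"tz":0.063,"ax":0,"ay":0,"az":0,"hand":0.06},{"tx":-0.016,"ty":0.005,"tz":0.063,"ax":0,"ay":0,"az":0,"hand":0.06},{"tx":-0.026,"ty":0.005,"tz":0.063,"ax":0,"ay":0,"az":0,"hand":0.06},{"tx":-0.035,"ty":0.005,"tz":0.063,"ax":0,"ay":0,"az":0,"hand":0.06},{"tx":-0.044,"ty":0.005,"tz":0.063,"ax":0,"ay":0,"az":0,"hand":0.06},{"tx":-0.053,"ty":0.005,"tz":0.063,"ax":0,"ay":0,"az":0,"hand":0.06},{"tx":-0.062,"ty":0.005,"tz":0.063,"ax":0,"ay":0,"az":0,"hand":0.06},{"tx":-0.07,"ty":0.005,"tz":0.063,"ax":0,"ay":0,"az":0,"hand":0.06},{"tx":-0.075,"ty":0.005,"tz":0.063,"ax":0,"ay":0,"az":0,"hand":0.06}]'
python3 -m pendant '[{"tx":-0.008,"ty":0,"tz":0,"ax":0,"ay":0,"az":0,"hand":0.06},{"tx":-0.016,"ty":0,"tz":0,"ax":0,"ay":0,"az":0,"hand":0.06},{"tx":-0.024,"ty":0,"tz":0,"ax":0,"ay":0,"az":0,"hand":0.06},{"tx":-0.032,"ty":0,"tz":0,"ax":0,"ay":0,"az":0,"hand":0.06},{"tx":-0.04,"ty":0,"tz":0,"ax":0,"ay":0,"az":0,"hand":0.06},{"tx":-0.048,"ty":0,"tz":0,"ax":0,"ay":0,"az":0,"hand":0.06},{"tx":-0.055,"ty":0,"tz":0,"ax":0,"ay":0,"az":0,"hand":0.06},{"tx":-0.061,"ty":0,"tz":0,"ax":0,"ay":0,"az":0,"hand":0.06},{"tx":-0.067,"ty":0,"tz":0,"ax":0,"ay":0,"az":0,"hand":0.06},{"tx":-0.071,"ty":0,"tz":0,"ax":0,"ay":0,"az":0,"hand":0.06},{"tx":-0.074,"ty":0,"tz":0,"ax":0,"ay":0,"az":0,"hand":0.06},{"tx":-0.076,"ty":0,"tz":0,"ax":0,"ay":0,"az":0,"hand":0.06}]'
python3 - <<'E'
from h import *
plan((.421,-.425,.09,-90),(.421,-.425,.09,-100))
E
```

```text
time: 14.28
tcp_pos: [0.5209, -0.0464, 0.027]
eef_rot: [[-1.0, 0.001, 0.002], [0.001, 1.0, -0.0], [-0.002, -0.0, -1.0]]
wrist_force: [-0.8, -0.3, 0.8]
width: 0.0604
grasp_force: 0.5
time: 15.28
tcp_pos: [0.5956, -0.0463, 0.0262]
eef_rot: [[-1.0, 0.001, -0.0], [0.001, 1.0, 0.0], [0.0, 0.0, -1.0]]
wrist_force: [-0.1, -1.2, -0.6]
width: 0.06
grasp_force: 0.2
t 15.28 tcp [ 0.5956 -0.0463  0.0262] heading -0.0 w 0.06 F [-0.1 -1.2 -0.6]
(0.421, -0.425, 0.09, -90) -> tx 0.174 ty -0.379 tz -0.064 az 1.570
(0.421, -0.425, 0.09, -100) -> tx 0.174 ty -0.379 tz -0.064 az 1.745
```

```bash
python3 -m pendant '[{"tx":0.02,"ty":0,"tz":0,"ax":0,"ay":0,"az":0,"hand":0.06},{"tx":0.05,"ty":0,"tz":-0.03,"ax":0,"ay":0,"az":0.12,"hand":0.06},{"tx":0.08,"ty":-0.02,"tz":-0.055,"ax":0,"ay":0,"az":0.24,"hand":0.06},{"tx":0.11,"ty":-0.045,"tz":-0.064,"ax":0,"ay":0,"az":0.36,"hand":0.06},{"tx":0.14,"ty":-0.07,"tz":-0.064,"ax":0,"ay":0,"az":0.48,"hand":0.06},{"tx":0.16,"ty":-0.1,"tz":-0.064,"ax":0,"ay":0,"az":0.6,"hand":0.06},{"tx":0.175,"ty":-0.13,"tz":-0.064,"ax":0,"ay":0,"az":0.72,"hand":0.06},{"tx":0.185,"ty":-0.165,"tz":-0.064,"ax":0,"ay":0,"az":0.84,"hand":0.06},{"tx":0.19,"ty":-0.2,"tz":-0.064,"ax":0,"ay":0,"az":0.96,"hand":0.06},{"tx":0.19,"ty":-0.235,"tz":-0.064,"ax":0,"ay":0,"az":1.08,"hand":0.06},{"tx":0.19,"ty":-0.27,"tz":-0.064,"ax":0,"ay":0,"az":1.2,"hand":0.06},{"tx":0.192,"ty":-0.3,"tz":-0.064,"ax":0,"ay":0,"az":1.32,"hand":0.06}]'
python3 - <<'E'
from h import *
print(px2w("scene",[(182,150),(204,131),(227,158),(205,171)],.033).round(3))
for n in("scene","side"): print(n,dish(n,(.64,-.046),.002))
a=dish("scene",(.421,-.36));b=dish("side",(.421,-.36));print(a,b)
p=(a[1:]+b[1:])/2;g=wld("A",(-.14,.047)); th=np.degrees(np.arctan2(*(g-p)[::-1])); u=np.array([np.cos(np.radians(th)),np.sin(np.radians(th))]); print(g,th,(g-.0445*u).round(4))
plan((*(p-.062*u),.09,th-180))
E
```

```text
time: 16.28
tcp_pos: [0.4028, -0.3487, 0.0906]
eef_rot: [[-0.241, 0.971, 0.001], [0.971, 0.241, -0.001], [-0.001, 0.001, -1.0]]
wrist_force: [0.9, 0.2, -0.3]
width: 0.0599
grasp_force: 0.0
[[ 0.57  -0.517]
 [ 0.478 -0.541]
 [ 0.485 -0.403]
 [ 0.561 -0.403]]
scene [26.7119  0.637  -0.052 ]
side [11.2109  0.621  -0.066 ]
[71.7295  0.42   -0.363 ] [59.9932  0.422  -0.36  ]
[ 0.4733 -0.1889] 73.14252256402199 [ 0.4604 -0.2315]
t 16.48 tcp [ 0.4025 -0.3462  0.09  ] heading -75.7 w 0.06 F [-0.5  0.7 -0.9]
(np.float64(0.4030204956260188), np.float64(-0.4208358021978804), 0.09, np.float64(-106.85747743597801)) -> tx -0.072 ty -0.018 tz -0.000 az 0.544
```

```bash
python3 -m pendant '[{"tx":-0.03,"ty":-0.008,"tz":0,"ax":0,"ay":0,"az":0.12,"hand":0.06},{"tx":-0.06,"ty":-0.016,"tz":0,"ax":0,"ay":0,"az":0.24,"hand":0.06},{"tx":-0.072,"ty":-0.018,"tz":0,"ax":0,"ay":0,"az":0.36,"hand":0.06},{"tx":-0.072,"ty":-0.018,"tz":0,"ax":0,"ay":0,"az":0.48,"hand":0.06},{"tx":-0.072,"ty":-0.018,"tz":0,"ax":0,"ay":0,"az":0.544,"hand":0.06},{"tx":-0.072,"ty":-0.018,"tz":0,"ax":0,"ay":0,"az":0.544,"hand":0.06},{"tx":-0.072,"ty":-0.018,"tz":0,"ax":0,"ay":0,"az":0.544,"hand":0.06}]'
python3 - <<'E'
from h import *
plan((.403,-.4208,.026,-106.8),(.4604,-.2315,.026,-106.8))
E
```

```text
time: 17.07
tcp_pos: [0.4037, -0.4189, 0.0902]
eef_rot: [[0.285, 0.958, -0.0], [0.958, -0.285, 0.001], [0.001, -0.001, -1.0]]
wrist_force: [-0.1, 1.3, 0.3]
width: 0.0602
grasp_force: 0.0
t 17.07 tcp [ 0.4037 -0.4189  0.0902] heading -106.6 w 0.06 F [-0.1  1.3  0.3]
(0.403, -0.4208, 0.026, -106.8) -> tx -0.002 ty -0.000 tz 0.064 az 0.004
(0.4604, -0.2315, 0.026, -106.8) -> tx 0.196 ty 0.001 tz 0.064 az 0.004
```

```bash
python3 -m pendant '[{"tx":0,"ty":0,"tz":0.03,"ax":0,"ay":0,"az":0,"hand":0.06},{"tx":0,"ty":0,"tz":0.055,"ax":0,"ay":0,"az":0,"hand":0.06},{"tx":0,"ty":0,"tz":0.064,"ax":0,"ay":0,"az":0,"hand":0.06},{"tx":0.008,"ty":0,"tz":0.064,"ax":0,"ay":0,"az":0,"hand":0.06},{"tx":0.016,"ty":0,"tz":0.064,"ax":0,"ay":0,"az":0,"hand":0.06},{"tx":0.026,"ty":0,"tz":0.064,"ax":0,"ay":0,"az":0,"hand":0.06},{"tx":0.037,"ty":0,"tz":0.064,"ax":0,"ay":0,"az":0,"hand":0.06},{"tx":0.049,"ty":0,"tz":0.064,"ax":0,"ay":0,"az":0,"hand":0.06},{"tx":0.061,"ty":0,"tz":0.064,"ax":0,"ay":0,"az":0,"hand":0.06},{"tx":0.073,"ty":0,"tz":0.064,"ax":0,"ay":0,"az":0,"hand":0.06},{"tx":0.085,"ty":0,"tz":0.064,"ax":0,"ay":0,"az":0,"hand":0.06},{"tx":0.096,"ty":0,"tz":0.064,"ax":0,"ay":0,"az":0,"hand":0.06}]'
python3 -m pendant '[{"tx":0.01,"ty":0,"tz":0,"ax":0,"ay":0,"az":0,"hand":0.06},{"tx":0.02,"ty":0,"tz":0,"ax":0,"ay":0,"az":0,"hand":0.06},{"tx":0.03,"ty":0,"tz":0,"ax":0,"ay":0,"az":0,"hand":0.06},{"tx":0.04,"ty":0,"tz":0,"ax":0,"ay":0,"az":0,"hand":0.06},{"tx":0.05,"ty":0,"tz":0,"ax":0,"ay":0,"az":0,"hand":0.06},{"tx":0.06,"ty":0,"tz":0,"ax":0,"ay":0,"az":0,"hand":0.06},{"tx":0.069,"ty":0,"tz":0,"ax":0,"ay":0,"az":0,"hand":0.06},{"tx":0.077,"ty":0,"tz":0,"ax":0,"ay":0,"az":0,"hand":0.06},{"tx":0.085,"ty":0,"tz":0,"ax":0,"ay":0,"az":0,"hand":0.06},{"tx":0.091,"ty":0,"tz":0,"ax":0,"ay":0,"az":0,"hand":0.06},{"tx":0.096,"ty":0,"tz":0,"ax":0,"ay":0,"az":0,"hand":0.06},{"tx":0.1,"ty":0,"tz":0,"ax":0,"ay":0,"az":0,"hand":0.06}]'
python3 - <<'E'
from h import *
plan((.408,-.185,.09,-3.5))
E
```

```text
time: 18.07
tcp_pos: [0.4318, -0.3272, 0.0266]
eef_rot: [[0.289, 0.957, 0.0], [0.957, -0.289, -0.0], [-0.0, 0.0, -1.0]]
wrist_force: [0.4, -0.9, 0.5]
width: 0.0598
grasp_force: 0.7
time: 19.07
tcp_pos: [0.4604, -0.2322, 0.0263]
eef_rot: [[0.29, 0.957, -0.0], [0.957, -0.29, 0.0], [0.0, -0.0, -1.0]]
wrist_force: [-0.1, -0.8, 1.0]
width: 0.0597
grasp_force: 0.7
t 19.07 tcp [ 0.4604 -0.2322  0.0263] heading -106.8 w 0.06 F [-0.1 -0.8  1. ]
(0.408, -0.185, 0.09, -3.5) -> tx 0.030 ty -0.064 tz -0.064 az -1.804
```

```bash
python3 -m pendant '[{"tx":-0.02,"ty":0,"tz":0,"ax":0,"ay":0,"az":0,"hand":0.06},{"tx":-0.02,"ty":0,"tz":-0.035,"ax":0,"ay":0,"az":-0.12,"hand":0.06},{"tx":-0.02,"ty":-0.02,"tz":-0.064,"ax":0,"ay":0,"az":-0.24,"hand":0.06},{"tx":0,"ty":-0.04,"tz":-0.064,"ax":0,"ay":0,"az":-0.36,"hand":0.06},{"tx":0.02,"ty":-0.064,"tz":-0.064,"ax":0,"ay":0,"az":-0.48,"hand":0.06},{"tx":0.03,"ty":-0.064,"tz":-0.064,"ax":0,"ay":0,"az":-0.6,"hand":0.06},{"tx":0.03,"ty":-0.064,"tz":-0.064,"ax":0,"ay":0,"az":-0.72,"hand":0.06},{"tx":0.03,"ty":-0.064,"tz":-0.064,"ax":0,"ay":0,"az":-0.84,"hand":0.06},{"tx":0.03,"ty":-0.064,"tz":-0.064,"ax":0,"ay":0,"az":-0.96,"hand":0.06},{"tx":0.03,"ty":-0.064,"tz":-0.064,"ax":0,"ay":0,"az":-1.08,"hand":0.06},{"tx":0.03,"ty":-0.064,"tz":-0.064,"ax":0,"ay":0,"az":-1.2,"hand":0.06},{"tx":0.03,"ty":-0.064,"tz":-0.064,"ax":0,"ay":0,"az":-1.32,"hand":0.06}]'
python3 -m pendant '[{"tx":0,"ty":0,"tz":0,"ax":0,"ay":0,"az":-0.12,"hand":0.06},{"tx":0,"ty":0,"tz":0,"ax":0,"ay":0,"az":-0.24,"hand":0.06},{"tx":0,"ty":0,"tz":0,"ax":0,"ay":0,"az":-0.36,"hand":0.06},{"tx":0,"ty":0,"tz":0,"ax":0,"ay":0,"az":-0.484,"hand":0.06},{"tx":0,"ty":0,"tz":0,"ax":0,"ay":0,"az":-0.484,"hand":0.06},{"tx":0,"ty":0,"tz":0,"ax":0,"ay":0,"az":-0.484,"hand":0.06}]'
python3 - <<'E'
from h import *
a=dish("scene",(.473,-.189));b=dish("side",(.473,-.189));print(a,b)
p=(a[1:]+b[1:])/2;print(infr("A",p))
g=wld("A",(0.0,.047)); th=np.degrees(np.arctan2(*(g-p)[::-1])); u=np.array([np.cos(np.radians(th)),np.sin(np.radians(th))]); print(g,th)
plan((*(p-.062*u),.026,th),(*(g-.0445*u),.026,th))
E
```

```text
time: 20.07
tcp_pos: [0.4075, -0.1853, 0.0901]
eef_rot: [[-0.858, 0.513, -0.0], [0.513, 0.858, 0.001], [0.001, 0.0, -1.0]]
wrist_force: [0.1, -0.2, -0.3]
width: 0.0602
grasp_force: 0.0
time: 20.57
tcp_pos: [0.4076, -0.1854, 0.0902]
eef_rot: [[-0.998, 0.065, -0.0], [0.065, 0.998, 0.0], [0.0, 0.0, -1.0]]
wrist_force: [0.0, -0.1, -0.4]
width: 0.0598
grasp_force: 0.0
[83.6289  0.473  -0.19  ] [48.7017  0.471  -0.186 ]
[-0.1414  0.0479]
[ 0.6131 -0.1975] -3.851804881197052
t 20.67 tcp [ 0.4076 -0.1854  0.0902] heading -3.7 w 0.06 F [ 0.5  0.5 -0.1]
(np.float64(0.410140049453269), np.float64(-0.18383508483207694), 0.026, np.float64(-3.851804881197052)) -> tx -0.002 ty 0.002 tz 0.064 az 0.003
(np.float64(0.5687005193656527), np.float64(-0.19451066572624878), 0.026, np.float64(-3.851804881197052)) -> tx -0.161 ty 0.001 tz 0.064 az 0.003
```

```bash
python3 -m pendant '[{"tx":0,"ty":0.001,"tz":0.03,"ax":0,"ay":0,"az":0,"hand":0.06},{"tx":0,"ty":0.001,"tz":0.055,"ax":0,"ay":0,"az":0,"hand":0.06},{"tx":0,"ty":0.001,"tz":0.064,"ax":0,"ay":0,"az":0,"hand":0.06},{"tx":-0.008,"ty":0.001,"tz":0.064,"ax":0,"ay":0,"az":0,"hand":0.06},{"tx":-0.016,"ty":0.001,"tz":0.064,"ax":0,"ay":0,"az":0,"hand":0.06},{"tx":-0.026,"ty":0.001,"tz":0.064,"ax":0,"ay":0,"az":0,"hand":0.06},{"tx":-0.036,"ty":0.001,"tz":0.064,"ax":0,"ay":0,"az":0,"hand":0.06},{"tx":-0.046,"ty":0.001,"tz":0.064,"ax":0,"ay":0,"az":0,"hand":0.06},{"tx":-0.056,"ty":0.001,"tz":0.064,"ax":0,"ay":0,"az":0,"hand":0.06},{"tx":-0.066,"ty":0.001,"tz":0.064,"ax":0,"ay":0,"az":0,"hand":0.06},{"tx":-0.075,"ty":0.001,"tz":0.064,"ax":0,"ay":0,"az":0,"hand":0.06},{"tx":-0.081,"ty":0.001,"tz":0.064,"ax":0,"ay":0,"az":0,"hand":0.06}]'
python3 -m pendant '[{"tx":-0.008,"ty":0,"tz":0,"ax":0,"ay":0,"az":0,"hand":0.06},{"tx":-0.016,"ty":0,"tz":0,"ax":0,"ay":0,"az":0,"hand":0.06},{"tx":-0.024,"ty":0,"tz":0,"ax":0,"ay":0,"az":0,"hand":0.06},{"tx":-0.032,"ty":0,"tz":0,"ax":0,"ay":0,"az":0,"hand":0.06},{"tx":-0.041,"ty":0,"tz":0,"ax":0,"ay":0,"az":0,"hand":0.06},{"tx":-0.05,"ty":0,"tz":0,"ax":0,"ay":0,"az":0,"hand":0.06},{"tx":-0.058,"ty":0,"tz":0,"ax":0,"ay":0,"az":0,"hand":0.06},{"tx":-0.065,"ty":0,"tz":0,"ax":0,"ay":0,"az":0,"hand":0.06},{"tx":-0.071,"ty":0,"tz":0,"ax":0,"ay":0,"az":0,"hand":0.06},{"tx":-0.075,"ty":0,"tz":0,"ax":0,"ay":0,"az":0,"hand":0.06},{"tx":-0.078,"ty":0,"tz":0,"ax":0,"ay":0,"az":0,"hand":0.06},{"tx":-0.08,"ty":0,"tz":0,"ax":0,"ay":0,"az":0,"hand":0.06}]'
python3 -m pendant '[{"tx":0.02,"ty":0,"tz":0,"ax":0,"ay":0,"az":0,"hand":0.06},{"tx":0.05,"ty":0,"tz":-0.02,"ax":0,"ay":0,"az":0,"hand":0.06},{"tx":0.08,"ty":0,"tz":-0.05,"ax":0,"ay":0,"az":0,"hand":0.06},{"tx":0.11,"ty":0,"tz":-0.08,"ax":0,"ay":0,"az":0,"hand":0.06},{"tx":0.14,"ty":0,"tz":-0.1,"ax":0,"ay":0,"az":0,"hand":0.06},{"tx":0.17,"ty":0,"tz":-0.12,"ax":0,"ay":0,"az":0,"hand":0.06},{"tx":0.18,"ty":0,"tz":-0.15,"ax":0,"ay":0,"az":0,"hand":0.06},{"tx":0.18,"ty":0,"tz":-0.15,"ax":0,"ay":0,"az":0,"hand":0.06},{"tx":0.18,"ty":0,"tz":-0.15,"ax":0,"ay":0,"az":0,"hand":0.06}]'
python3 - <<'E'
from h import *
a=capture("scene")
cv2.imwrite("pics/c7.png",cv2.resize(a[130:430,180:450,::-1],None,fx=2,fy=2,interpolation=cv2.INTER_CUBIC))
E
```

```text
time: 21.67
tcp_pos: [0.4908, -0.1899, 0.0277]
eef_rot: [[-0.998, 0.061, 0.003], [0.061, 0.998, -0.001], [-0.003, -0.001, -1.0]]
wrist_force: [-1.1, -0.5, 1.1]
width: 0.0599
grasp_force: 0.4
time: 22.67
tcp_pos: [0.5686, -0.1943, 0.0262]
eef_rot: [[-0.998, 0.061, -0.0], [0.061, 0.998, 0.0], [0.0, 0.0, -1.0]]
wrist_force: [-0.8, -0.8, -0.1]
width: 0.0602
grasp_force: 0.3
time: 23.42
tcp_pos: [0.389, -0.184, 0.178]
eef_rot: [[-0.998, 0.062, 0.004], [0.062, 0.998, -0.002], [-0.004, -0.002, -1.0]]
wrist_force: [-0.0, -0.7, -0.4]
width: 0.0601
grasp_force: 0.0
```

View pics/c7.png

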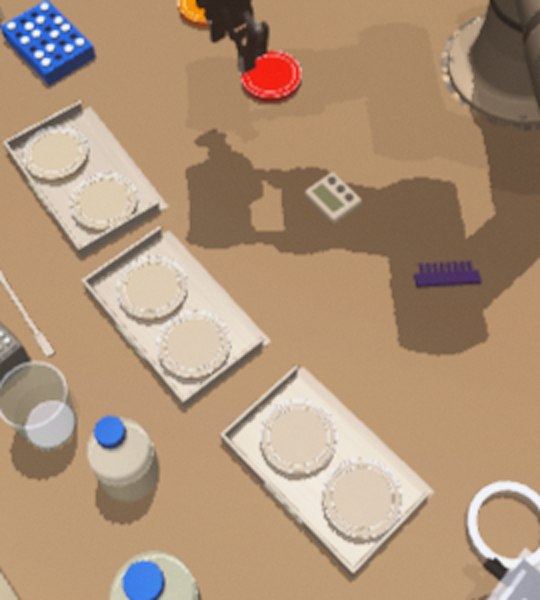

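All six dishes are in, two to a tray: crop A (56,153) and (104,202), B (152,287) and (195,345), C (299,437) and (362,499). A numeric check comes before handing in.

```bash
python3 - <<'E'
from h import *
for k,v in dict(A=[(56,153),(104,202)],B=[(152,287),(195,345)],C=[(299,437),(362,499)]).items(): print(k,infr(k,px2w("scene",np.array(v)/2+[180,130],.015)).tolist())
E
```

```text
A [[0.0127, -0.0586], [0.0003, 0.0526]]
B [[-0.0006, -0.0489], [0.0073, 0.0515]]
C [[-0.0005, -0.0456], [-0.0008, 0.0559]]
```

```bash
python3 -c "
from bench import *
print(job_done())"
```

```text
the job is handed in; nothing more can be done
None
```

The job is handed in at about 23 s of the 72 s limit: measured in the last picture, each tray holds two dishes inside the required limits, and the empty tray got its first dish before any other tray got its second.

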